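Fetch the spoon caddy from its bin and hang it on the drying stand

TASK

The steel spoon caddy is in the tidy box, in the bin whose lid is marked with two dots: open that lid, leave the other two shut, and hang the caddy by its two holes on the two pins of the drying stand, its back flat against the board. In the bin only the back plate can be pinched, and that must be free for hanging, so on the way stand the caddy upright on the worktop, let go and take it again by its sides. Leave the jam jar and the mug where they are.

Things in the scene. Friction and masses are not known exactly. Their poses are not given: they have to be found in the camera images.
- tidy_box: Tidy box: a wooden tray 98 x 300 mm with three wooden bins in a row along its y axis, alike but for the marks on their lids and in any order. Each bin is 80 mm deep (x) and 94 mm wide (y), walls 5 to 6 mm, rim 128 mm above the worktop, inner floor 14 mm above it. Fixed. Origin under its centre; x points to its back, y left, z up.
- lid_dots (a joint): Lid of the right bin, marked with two dark round dots 20 mm across; 8 mm thick, hinged at the bin's back rim. 0 is shut; grows as the front edge swings up and back, to a stop at 2.1 rad. The hinge is stiff: the lid stays where it is left; about 2 N at the tab moves it.
- lid_disc (a joint): Lid marked with one dark disc 38 mm across; same size and sense as lid_dots. Must stay shut.
- lid_bar (a joint): Lid marked with one dark bar 58 x 12 mm; same size and sense as lid_dots. Must stay shut.
- tab_dots (a point): Pull tab of the two-dots lid, middle of the part that juts out, 97 mm from the hinge line. The tab is 22 mm wide (along the row), 8 mm thick, and juts 27 mm out from the lid's front edge, clear of the bin's front. Axes turn with the lid; when shut: x to the back of the box, y left along the row, z up.
- hinge_dots (a point): Middle of the hinge line of the two-dots lid, on the back rim of the bin, level with the underside of the shut lid. Its y axis is the hinge line.
- tab_disc (a point): The same point on the tab of the lid with one disc.
- tab_bar (a point): The same point on the tab of the lid with one bar.
- caddy_mid (a point): Spoon caddy, open-topped steel box, loose, 0.2 kg: 48 mm deep (x), 60 mm wide (y), 80 mm high, with a back plate 5 mm thick and 60 mm wide that rises to 108 mm; floor and other walls 4 mm. The point is amid its depth and width, 54 mm above its underside. x points from the front to the back plate (the plate's middle plane lies at x = +21.5 mm), z up.
- bin_dots: The bin under the two-dots lid. The caddy stands in it upright, its back plate towards the left end of the row (caddy x along bin y), with 4 mm of room at its sides and front but 32 mm behind the back plate; the plate's top edge is 6 mm below the rim. An 8 mm high rib on the floor keeps it there. Origin under the bin's centre, axes as the tidy box's.
- hole_left (a point): Centre of the hanging hole near the caddy's left (+y) side: 11 mm across, through the back plate, 94 mm above the underside and 14 mm below the plate's top edge, 18 mm off the middle (the holes are 36 mm apart). Axes as the caddy's.
- hole_right (a point): The same for the hole on the right (-y) side.
- stand: Drying stand, wood, fixed: base 100 x 130 mm, 15 mm high, with an upright board 130 mm wide along its back, top at 146 mm, front face at x = +34 mm. Two steel pins 36 mm apart and 6 mm thick stick out 18 mm from the board's front, 132 mm above the worktop at the board and rising 3 mm to their round tips. Origin under the base's centre; x into the board, y left. The worktop before it is free.
- pin_left (a point): Seat on the left (+y) pin: point on the pin's axis 2.5 mm in front of the board, where the middle of the plate's thickness belongs. Axes as the stand's. Hung, the caddy's axes agree with the stand's and its holes' centres lie about 2.5 mm below these points.
- pin_right (a point): The same point on the right (-y) pin.
- jam_jar: Jam jar with a white lid, 72 mm across, 102 mm high, at the back between the box and the stand; origin under its centre. Leave alone.
- mug_plain: White mug with dark dots, 82 mm across, 91 mm high, right of the tidy box; origin under its centre. Leave alone.

How it is judged (in metres and radians):
On the way, in this order (a step that is already met when the one before it is completed fails the run):
1. the lid with two dots is swung well open (more than 1.3 rad) (value of joint lid_dots above 1.3 rad), for 0.2 s.
2. the caddy stands upright on the worktop, let go (height (world z) of caddy_mid below 0.06 m and angle between caddy_mid's own z axis and vertical below 0.1 rad and contact force between the fingers and anything else below 0.1 N and linear speed of caddy below 0.02 m/s), for 0.2 s.
At the end, for the whole second after the job is handed in: The caddy hangs at rest, upright within 0.1 rad, with each hole's centre within 7 mm of its pin's seat (on the pin, back against the board); the lids with the disc and the bar are shut (under 0.1 rad) (distance between hole_left and pin_left below 0.007 m and distance between hole_right and pin_right below 0.007 m and angle between caddy_mid's own z axis and vertical below 0.1 rad and linear speed of caddy below 0.02 m/s and value of joint each of lid_disc, lid_bar below 0.1 rad); the robot touches nothing.
It fails at once if a wrong lid is opened (more than 0.2 rad) (value of joint any of lid_disc, lid_bar above 0.2 rad).
It fails at once if the jam jar or the mug is moved by more than 40 mm (distance of any of jam_jar, mug_plain from where it was at the start of the episode above 0.04 m).
It also fails if it takes over 66 s, if anything falls off the work surface, if the arm or the gripper's body presses on something with over 40 N, if the wrist force passes 120 N, or if a joint passes its speed limit or range.

ROBOT

A 6-joint arm with a two-finger parallel gripper is mounted at the origin on a cart in front of the work surface, level with it; the furniture and walls round the work are solid. World frame = base frame: x ahead of the robot, y to its left, z up, the work surface at z = 0. Lengths are in mm, angles in rad, forces in N, time in s.
With the tool pointing down it reaches from about 300 to 825 mm from the base axis. Payload 5.4 kg.
Tool frame: the origin (TCP) lies midway between the tips of the shut fingers; the grasp point (between the pads) lies 19 mm behind it (robot.hold_point_z is the distance from the TCP to the grasp point, in mm); z points along the fingers, y is the direction in which the jaws open and shut (so a half turn about z gives the same grasp; the last joint's range is limited). The gripper opens to 92 mm and grips with 3 to 60 N. Pads are 20 mm wide; open, the fingers measure 128 mm over their backs; the gripper's body (75 mm by 189 mm) begins 69 mm behind the grasp point.
Start: joints at [-1.49, 0.158, 1.597, -0, 1.386, -0.21], TCP at [164.84, -550.848, 214.601] pointing down, gripper open.
Joint ranges: [-2.91, 2.91], [-0.94, 2.29], [0.18, 2.7], [-1.29, 4.43], [0.17, 2.64], [-3, 3]. Speed limits (rad/s): [2.57, 2.57, 3.14, 3.14, 3.14, 3.14].

INTERFACE

Orientations are given as a unit quaternion [x, y, z, w].
In Python, from station import robot gives the robot as it stands.
- The arm moves only by the shell command python3 -m crank 'ROWS' [FORCE]. ROWS is text: rows parted by semicolons, each of 7 numbers parted by spaces: the opening, from 0 (shut) to 1 (fully open), then the shift along the tool's x, y, z in mm, then the turn, a rotation vector about the tool's x, y, z in rad. In form: claw x y z rx ry rz; .... A call has 1 to 5 rows; each row is the pose to reach, as a shift and turn from the pose commanded when the call began, along the tool's axes at that moment; what a row does not reach only later rows make up. A row lasts 1/10 s, in which the tool goes at most 50 mm and 8.59 degrees, less where a joint would pass 70% of its speed; a pose out of reach is approached as far as the arm can. A call with a gripper value outside its range is refused whole. The fingers move at their own pace and stop on an object; FORCE is the grip in N (left out, the last holds). Time passes only in rows, so rows that repeat a pose let the fingers close. It gives the time, the measured TCP pose, the force and the opening at its end, in the units of the state.
- robot.get_state(): the state, without advancing time (a new reading comes with each control period).
- robot.read_camera(name): name is "scene" or "top"; returns the picture (384x512x3 uint8, red, green, blue); there is no depth.
- robot.camera_info(name): a dict with "fov_y" (degrees; the focal length in pixels is half the picture's height over the tangent of half this angle, whatever the lens; pixels are square), "cx", "cy" (the principal point, pixels), "world_from_camera" (4x4, takes a point from camera to world coordinates). Camera axes: x right, y down, z forward; pixel columns grow to the right and rows downward; lengths in mm; the calibration is good to about 2 mm. A picture is of the moment at which its call begins. camera_info takes no time and is no camera call.
- robot.sign_off(): hands the job in, once; it reports no verdict.
The state is a dict: "t": time; "q": joint angles; "qd": joint speeds; "joint_torque": joint torques, N m; "position": TCP position; "tcp_rot": TCP orientation; "ft_force": force on the tool from outside, world axes, zero at the start; "torque": the same for the moment, N m; "finger_gap": opening from 0.0 (shut) to 1.0 (fully open).
Only numpy, scipy, OpenCV 4.12 (cv2) and the standard library are available. Lean on these libraries where they do the work, as an engineer would, in place of code of your own. Each camera call takes 0.05 s, during which the arm holds its last target. There are 200 camera calls.

## Working session

There is one attempt and no reset: what is moved stays moved. The work goes in short steps, Python scripts to look and compute and a shell command to move; the robot and the scene stay as the last step left them, time stands still between calls to the robot, and variables do not carry over. Pictures are saved under pics/ and viewed, on a budget of 10 in all, crops included, one or two more only if the job needs it, and the job is handed in when it is done.

```bash
ls; mkdir -p pics
python3 - <<'E'
from station import robot
import cv2,numpy as np
np.set_printoptions(precision=3,suppress=True)
for n in("scene","top"):
    im=robot.read_camera(n); cv2.imwrite(f"pics/{n}0.png",im[:,:,::-1]); i=robot.camera_info(n); print(n,i)
s=robot.get_state();print(s, robot.hold_point_z)
E
```

```text
pics
scene {'fov_y': 42.4578522559445, 'cx': 261.2052982220002, 'cy': 200.86922982367486, 'world_from_camera': array([[  -0.792,   -0.374,    0.482, -193.213],
       [  -0.61 ,    0.467,   -0.64 ,  860.591],
       [   0.015,   -0.801,   -0.598, 1009.931],
       [   0.   ,    0.   ,    0.   ,    1.   ]])}
top {'fov_y': 53.4400314363179, 'cx': 263.6083689249226, 'cy': 196.09966221880535, 'world_from_camera': array([[   0.014,   -0.988,    0.157,  392.847],
       [  -1.   ,   -0.016,   -0.008, -130.099],
       [   0.011,   -0.157,   -0.988, 1128.493],
       [   0.   ,    0.   ,    0.   ,    1.   ]])}
{'t': 0.1, 'q': array([-1.49 ,  0.159,  1.598, -0.   ,  1.386, -0.21 ]), 'qd': array([-0.   , -0.002, -0.002,  0.   ,  0.   ,  0.001]), 'joint_torque': array([  0.   , -38.65 , -32.296,   0.07 ,   0.034,  -0.   ]), 'position': array([ 164.8  , -550.281,  213.706]), 'tcp_rot': array([ 0.989,  0.145,  0.   , -0.001]), 'ft_force': array([-0.38 , -0.543, -0.323]), 'torque': array([ 0.038,  0.024, -0.005]), 'finger_gap': 1.000372892472732} 18.700000000000003
```

View pics/scene0.png

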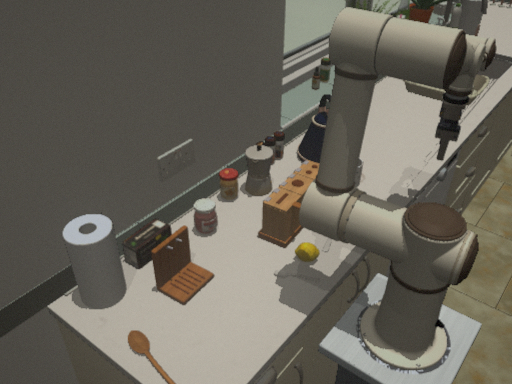

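View pics/top0.png

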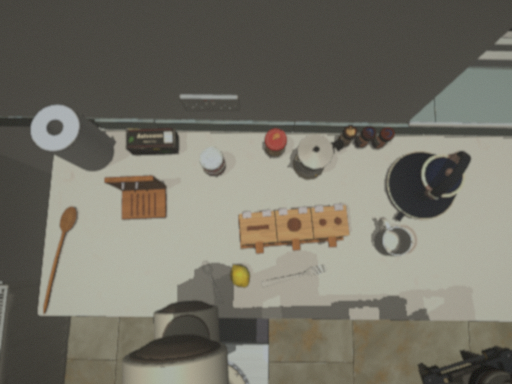

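The scene picture shows the stand around (180,265) and the box around (290,200). In the top picture the box spans (240-350, 205-250), with the dots lid at its right end (323/337, 221). The stand is at (145,200), the jar at (212,160) and the mug at (392,238). I'll zoom in on one montage for accurate corners.

```bash
cat > h.py <<'E'
import cv2,numpy as np
from station import robot
from scipy.spatial.transform import Rotation as R
np.set_printoptions(precision=3,suppress=True)
def K(n):
    i=robot.camera_info(n); f=192/np.tan(np.radians(i["fov_y"]/2)); return f,i["cx"],i["cy"],np.array(i["world_from_camera"])
def ray(n,u,v,z):
    f,cx,cy,T=K(n); d=T[:3,:3]@np.array([(u-cx)/f,(v-cy)/f,1]); o=T[:3,3]; return o+d*(z-o[2])/d[2]
def proj(n,p):
    f,cx,cy,T=K(n); c=T[:3,:3].T@(np.array(p)-T[:3,3]); return np.array([cx+f*c[0]/c[2],cy+f*c[1]/c[2]])
def tri(u1,u2):  # top pixel, scene pixel
    A=[];b=[]
    for n,(u,v) in(("top",u1),("scene",u2)):
        f,cx,cy,T=K(n); d=T[:3,:3]@np.array([(u-cx)/f,(v-cy)/f,1]); d/=np.linalg.norm(d); P=np.eye(3)-np.outer(d,d); A.append(P); b.append(P@T[:3,3])
    return np.linalg.lstsq(np.vstack(A),np.hstack(b),rcond=None)[0]
def crop(im,u0,v0,w,h,k): # keeps pixel u0+(x/k)
    c=cv2.resize(im[v0:v0+h,u0:u0+w],None,fx=k,fy=k,interpolation=cv2.INTER_CUBIC)
    for i in range(0,w,10): cv2.line(c,(i*k,0),(i*k,6 if (u0+i)%50 else 14),(0,255,0),1)
    for i in range(0,h,10): cv2.line(c,(0,i*k),(6 if (v0+i)%50 else 14,i*k),(0,255,0),1)
    return c[:,:,::-1]
def st():
    s=robot.get_state(); print("t",round(s["t"],2),"p",s["position"],"R",R.from_quat(s["tcp_rot"]).as_matrix().T.round(3).tolist(),"F",s["ft_force"],"gap",round(s["finger_gap"],3),"q",s["q"]); return s
E
python3 - <<'E'
from h import *
t=cv2.imread("pics/top0.png")[:,:,::-1]; s=cv2.imread("pics/scene0.png")[:,:,::-1]
a=crop(t,230,195,130,65,6); b=crop(t,100,170,75,55,6); c=crop(s,150,220,60,55,6)
m=np.zeros((390+330,820,3),np.uint8); m[:390,:780]=a; m[390:,:450]=b; m[390:,455:815]=c
cv2.imwrite("pics/m1.png",cv2.resize(m,(683,600),interpolation=cv2.INTER_AREA))
# wood mask
hsv=cv2.cvtColor(t,cv2.COLOR_RGB2HSV)
mask=((hsv[:,:,0]<20)&(hsv[:,:,1]>110)).astype(np.uint8)
n,l,stt,cen=cv2.connectedComponentsWithStats(mask)
for i in range(1,n):
    if stt[i,4]>60: print(stt[i],cen[i],cv2.boxPoints(cv2.minAreaRect(np.argwhere(l==i)[:,::-1].astype(np.float32))).round(1).tolist())
E
```

```text
[265 128  21  23 384] [275.198 139.469] [[265.0, 128.0], [285.0, 128.0], [285.0, 150.0], [265.0, 150.0]]
[105 176  49   7 230] [129.07  179.178] [[104.9000015258789, 177.8000030517578], [152.89999389648438, 175.6999969482422], [153.10000610351562, 180.6999969482422], [105.0999984741211, 182.8000030517578]]
[ 123  189   43   30 1182] [143.543 203.116] [[121.80000305175781, 189.8000030517578], [164.1999969482422, 187.89999389648438], [165.5, 216.1999969482422], [123.0, 218.10000610351562]]
[ 240  207  108   46 3119] [292.907 228.444] [[238.3000030517578, 214.60000610351562], [345.0, 205.5], [348.29998779296875, 244.5], [241.6999969482422, 253.6999969482422]]
[ 44 208  32 104 445] [ 61.357 242.034] [[38.599998474121094, 309.6000061035156], [64.5, 205.89999389648438], [76.80000305175781, 208.89999389648438], [50.79999923706055, 312.70001220703125]]
```

View pics/m1.png

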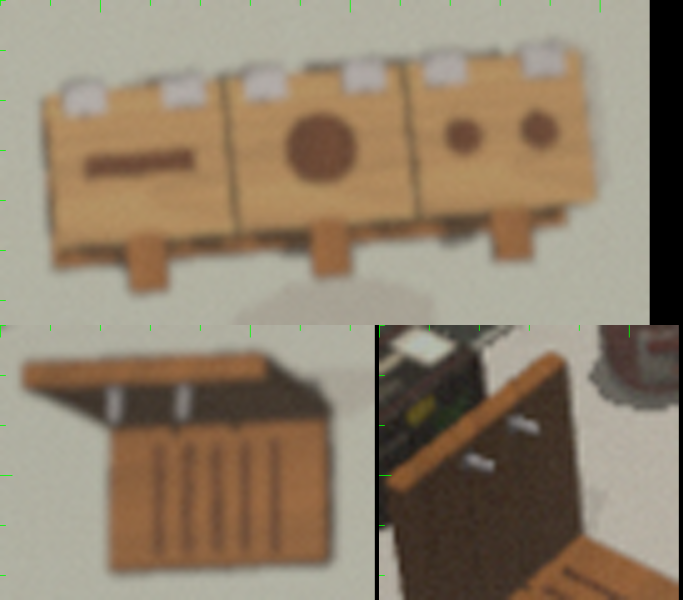

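The lids left to right are bar, disc and dots. The dots lid has its dots at (322.6,222.2) and (338,221) and its tab end at (332.4,246.6). The pins in the top view run from (123,182) to (122.6,189.4) and from (136.6,182) to (136.2,189). In the scene view the tips are at (172.3,248.2) and (181.5,241).

Run:
```python
from h import *
P=lambda u,v,z:ray("top",u,v,z)
lid=[P(*c,136) for c in[(238.4,215),(346,205),(349.4,234.6),(241,244.4)]]
print("lidcorners",np.array(lid)); 
fl,fr,br_,bl=lid[3],lid[2],lid[1],lid[0]
print("len",np.linalg.norm(fl-fr),np.linalg.norm(bl-fl))
for nm,d in(("front",fl-fr),("back",bl-br_)): print(nm,np.arctan2(-d[0],d[1]))
print("dots",P(322.6,222.2,136),P(338,221,136),"disc",P(294.2,224.6,136),"bar",P(257.8,227.8,136),"tab end",P(332.4,246.6,136))
print("stand base corners",np.array([P(122,190.6,15),P(166,189,15),P(165.6,218,15),P(122,219.4,15)]))
print("board top", np.array([P(104.5,177.8,146),P(153,175.8,146),P(153,180.7,146),P(104.5,182.3,146)]))
print("pins base top@132",P(123,182,134),P(136.6,181.8,134),"tips@135",P(122.6,189.4,135),P(136.2,189,135))
print("tips tri",tri((122.6,188.9),(172.3,248.2)),tri((136.2,188.5),(181.5,241)))
print("mug",P(392,238,91),"jar",P(212,160,102))
```

```text
lidcorners [[ 499.246  -73.183  136.   ]
 [ 530.033 -355.421  136.   ]
 [ 452.523 -362.756  136.   ]
 [ 423.131  -81.766  136.   ]]
len 282.523365534564 76.59773422808185
front 0.10422215738032696
back 0.10864997115947853
dots [ 483.755 -293.304  136.   ] [ 487.51  -333.642  136.   ] disc [ 476.36  -219.112  136.   ] bar [ 466.599 -124.409  136.   ] tab end [ 420.936 -318.052  136.   ]
stand base corners [[579.242 278.771  15.   ]
 [586.125 149.551  15.   ]
 [500.14  146.052  15.   ]
 [494.102 272.621  15.   ]]
board top [[590.53  278.724 146.   ]
 [597.959 152.55  146.   ]
 [584.877 151.77  146.   ]
 [578.554 277.773 146.   ]]
pins base top@132 [582.425 234.106 134.   ] [583.55  198.299 134.   ] tips@135 [562.385 233.365 135.   ] [564.03  197.739 135.   ]
tips tri [564.446 233.627 136.554] [566.21  198.206 136.113]
mug [ 447.746 -489.109   91.   ] jar [654.36    5.397 102.   ]
```

```bash
cat >> h.py <<'E'
def down(a): return R.from_matrix(np.array([[np.cos(a),np.sin(a),0],[np.sin(a),-np.cos(a),0],[0,0,-1]]))
def to(p,a=None,Rt=None):
    s=robot.get_state(); R0=R.from_quat(s["tcp_rot"])
    if Rt is None and a is not None: Rt=down(a)
    d=R0.inv().apply(np.array(p)-s["position"]); r=(R0.inv()*Rt).as_rotvec() if Rt is not None else np.zeros(3)
    print("to",p,"shift",d.round(1),"turn",r.round(3),"rows>=",max(np.linalg.norm(d)/50,np.linalg.norm(r)/.1499).round(1))
def yaw(): 
    x=R.from_quat(robot.get_state()["tcp_rot"]).as_matrix()[:,0]; return np.arctan2(x[1],x[0])
E
python3 -c "
from h import *
to([434.4,-316.6,200],0.106)"
```

```text
to [434.4, -316.6, 200] shift [ 325.3 -146.5   14.1] turn [-0.002 -0.     0.185] rows>= 7.1
```

```bash
python3 -m crank '0.5 38 -17 0 0 0 0.04; 0.5 76 -34 0 0 0 0.08; 0.5 114 -51 0 0 0 0.12; 0.5 152 -68 0 0 0 0.16; 0.5 190 -85 0 0 0 0.185' 25; python3 -c "
from h import *
st();to([434.4,-316.6,200],0.106)"
```

```text
t: 0.6
position: [323.4, -413.4, 214.1]
tcp_rot: [0.999, 0.052, -0.0, -0.0]
ft_force: [1.7, 0.5, 1.2]
finger_gap: 0.593
t 0.6 p [ 323.396 -413.419  214.138] R [[0.995, 0.104, -0.0], [0.104, -0.995, -0.001], [-0.0, 0.001, -1.0]] F [1.694 0.52  1.19 ] gap 0.593 q [-1.137  0.029  1.737  0.     1.377  0.329]
to [434.4, -316.6, 200] shift [120.5 -84.7  14.2] turn [-0.001  0.    -0.002] rows>= 3.0
```

```bash
python3 -m crank '0.5 30 -21 4 0 0 0; 0.5 60 -42 7 0 0 0; 0.5 90 -64 11 0 0 0; 0.5 120.5 -84.7 14 0 0 0; 0.5 120.5 -84.7 14 0 0 0'
python3 - <<'E'
from h import *
st()
t=robot.read_camera("top"); s=robot.read_camera("scene")
p=robot.get_state()["position"]; print(proj("top",p),proj("scene",p))
for q in([434.4,-316.6,136],[420.9,-318,136]): print(proj("top",q),proj("scene",q))
us=proj("scene",[450,-315,150]).astype(int)
m=np.zeros((400,780,3),np.uint8); m[:,:390]=crop(t,290,195,78,80,5)
m[:,390:]=crop(s,us[0]-39,us[1]-40,78,80,5); print(us)
cv2.imwrite("pics/m2.png",m)
E
```

```text
t: 1.1
position: [435.3, -314.7, 199.6]
tcp_rot: [0.998, 0.055, -0.0, -0.001]
ft_force: [0.0, -0.2, 0.6]
finger_gap: 0.501
t 1.1 p [ 435.328 -314.73   199.601] R [[0.994, 0.11, -0.0], [0.11, -0.994, -0.002], [-0.0, 0.002, -1.0]] F [ 0.022 -0.155  0.602] gap 0.501 q [-0.852  0.074  1.719  0.001  1.35   0.608]
[337.105 240.773] [328.662 157.441]
[331.768 241.352] [326.282 174.589]
[332.38  246.614] [330.142 175.876]
[322 169]
```

View pics/m2.png

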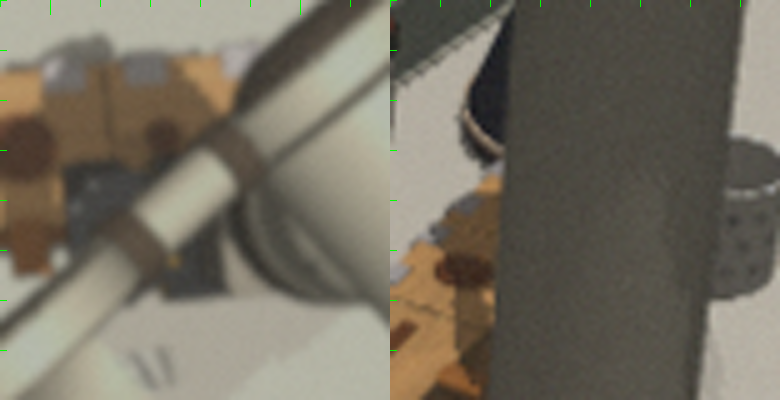

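The arm hides the tab in both views, so I'll go by the earlier estimate, which both cameras agreed on, and descend. The closing of the fingers will tell me whether it is right.

```bash
python3 -m crank '0.5 -2.7 1.6 40 0 0 0; 0.5 -2.7 1.6 74.5 0 0 0; 0.5 -2.7 1.6 74.5 0 0 0; 0.1 -2.7 1.6 74.5 0 0 0; 0.1 -2.7 1.6 74.5 0 0 0' 25;python3 -m crank '0.1 0 0 0 0 0 0; 0.1 0 0 0 0 0 0; 0.1 0 0 0 0 0 0';  python3 -c "
from h import *
st()"
```

```text
t: 1.7
position: [431.5, -321.6, 128.5]
tcp_rot: [0.999, 0.052, 0.001, 0.002]
ft_force: [-0.3, 0.0, -0.7]
finger_gap: 0.347
t: 2.0
position: [431.4, -318.9, 128.1]
tcp_rot: [0.999, 0.053, 0.0, -0.001]
ft_force: [-2.0, 7.1, 6.9]
finger_gap: 0.233
t 2.0 p [ 431.381 -318.892  128.145] R [[0.994, 0.106, 0.001], [0.106, -0.994, -0.002], [0.001, 0.002, -1.0]] F [-2.04   7.094  6.946] gap 0.233 q [-0.863  0.143  1.792  0.002  1.207  0.601]
```

Opening stopped at 21.4 mm, so the tab is held by its 22 mm sides. Next I swing along the arc.

```bash
python3 -m crank '0.1 2.8 0 -19.6 0 0 0; 0.1 9.4 0 -38.2 0 0 0; 0.1 19.6 0 -55.2 0 0 0; 0.1 32.9 0 -69.8 0 0 0; 0.1 48.9 0 -81.5 0 0 0';  python3 -c "
from h import *
st()"
```

```text
t: 2.5
position: [479.0, -314.0, 208.9]
tcp_rot: [0.999, 0.053, -0.001, -0.001]
ft_force: [-0.6, 1.1, -5.2]
finger_gap: 0.234
t 2.5 p [ 478.959 -314.008  208.943] R [[0.994, 0.105, -0.002], [0.105, -0.994, -0.001], [-0.002, 0.001, -1.0]] F [-0.578  1.106 -5.248] gap 0.234 q [-0.791  0.159  1.608 -0.001  1.377  0.674]
```

```bash
python3 -m crank '0.1 17.9 0 -8.2 0 -0.06 0; 0.1 37.2 0 -12.8 0 -0.12 0; 0.1 57 0 -13.4 0 -0.18 0; 0.1 76.5 0 -10 0 -0.24 0; 0.1 86 0 -7 0 -0.3 0';  python3 -c "
from h import *
st()"; python3 -m crank '0.1 0 0 0 0 0 0; 0.1 0 0 0 0 0 0';  python3 -c "
from h import *
st()"
```

```text
t: 3.0
position: [566.5, -305.3, 217.2]
tcp_rot: [0.987, 0.052, -0.149, 0.009]
ft_force: [-1.8, 0.6, 3.4]
finger_gap: 0.229
t 3.0 p [ 566.529 -305.336  217.155] R [[0.95, 0.101, -0.296], [0.106, -0.994, 0.002], [-0.294, -0.033, -0.955]] F [-1.837  0.593  3.359] gap 0.229 q [-0.585  0.553  1.122 -0.193  1.697  0.877]
t: 3.2
position: [566.9, -305.3, 216.6]
tcp_rot: [0.988, 0.053, -0.147, 0.009]
ft_force: [2.7, 2.7, 5.2]
finger_gap: 0.233
t 3.2 p [ 566.937 -305.348  216.625] R [[0.951, 0.102, -0.292], [0.107, -0.994, 0.002], [-0.29, -0.033, -0.956]] F [2.665 2.654 5.232] gap 0.233 q [-0.586  0.551  1.125 -0.19   1.693  0.876]
```

```bash
python3 -m crank '0.55 0 0 0 0 0 0; 0.55 0 0 0 0 0 0; 0.55 0 0 -5 0 0 0; 0.55 0 0 -45 0 0 0; 0.55 0 0 -85 0 0.1 0' && python3 -m crank '0.4 -30 -30 -10 0 0.1 0; 0.4 -60 -70 0 0 0.197 0; 0.4 -90 -110 0 0 0.197 -0.13; 0.4 -120 -150 0 0 0.197 -0.26;0.4 -120 -190 0 0 0.197 -0.39'; python3 -c "
from h import *
st();print(yaw())"
```

```text
t: 3.7
position: [590.0, -301.9, 292.6]
tcp_rot: [0.993, 0.053, -0.102, 0.003]
ft_force: [-0.2, 0.6, -0.6]
finger_gap: 0.552
t: 4.2
position: [450.4, -126.1, 320.6]
tcp_rot: [0.969, 0.245, -0.001, -0.019]
ft_force: [1.0, -0.1, -0.1]
finger_gap: 0.401
t 4.2 p [ 450.417 -126.136  320.649] R [[0.88, 0.475, 0.007], [0.475, -0.879, -0.037], [-0.011, 0.036, -0.999]] F [ 0.964 -0.093 -0.065] gap 0.401 q [-0.55  -0.159  1.708  0.025  1.621  0.527]
0.4949179081486328
```

```bash
python3 -m crank '0.4 -10 -25 0 0 0 -0.145; 0.4 -20 -50 0 0 0 -0.29; 0.4 -30 -75 0 0 0 -0.435; 0.4 -40 -100 0 0 0 -0.58; 0.4 -40 -100 0 0 0 -0.725' && python3 -m crank '0.4 0 0 0 0 0 -0.145; 0.4 0 0 0 0 0 -0.29; 0.4 0 0 0 0 0 -0.435; 0.4 0 0 0 0 0 -0.58; 0.4 0 0 0 0 0 -0.725'
python3 - <<'E'
from h import *
st();print(yaw())
t=robot.read_camera("top"); s=robot.read_camera("scene")
cv2.imwrite("pics/top3.png",t[:,:,::-1]);cv2.imwrite("pics/scene3.png",s[:,:,::-1])
us=proj("scene",[490,-310,120]).astype(int); print(us)
m=np.zeros((480,780,3),np.uint8); m[:,:400]=crop(t,290,180,80,80,5)[:480,:400] if 0 else cv2.resize(crop(t,290,180,80,80,6),(400,400)).__class__((480,400,3),np.uint8)*0
m[:480,:390]=crop(t,300,180,65,80,6); m[:480,390:]=crop(s,us[0]-35,us[1]-45,65,80,6); cv2.imwrite("pics/m3.png",m)
E
```

```text
t: 4.7
position: [368.8, -56.1, 323.9]
tcp_rot: [0.818, 0.575, 0.006, -0.018]
ft_force: [-0.4, 0.3, -0.8]
finger_gap: 0.404
t: 5.2
position: [370.0, -57.5, 323.3]
tcp_rot: [0.562, 0.827, 0.012, -0.015]
ft_force: [-0.5, -0.1, -0.2]
finger_gap: 0.398
t 5.2 p [370.048 -57.545 323.337] R [[-0.369, 0.929, 0.038], [0.929, 0.369, 0.003], [-0.012, 0.036, -0.999]] F [-0.546 -0.066 -0.209] gap 0.398 q [-0.504 -0.429  1.915  0.026  1.683 -0.879]
1.94866613365054
[310 173]
```

View pics/m3.png

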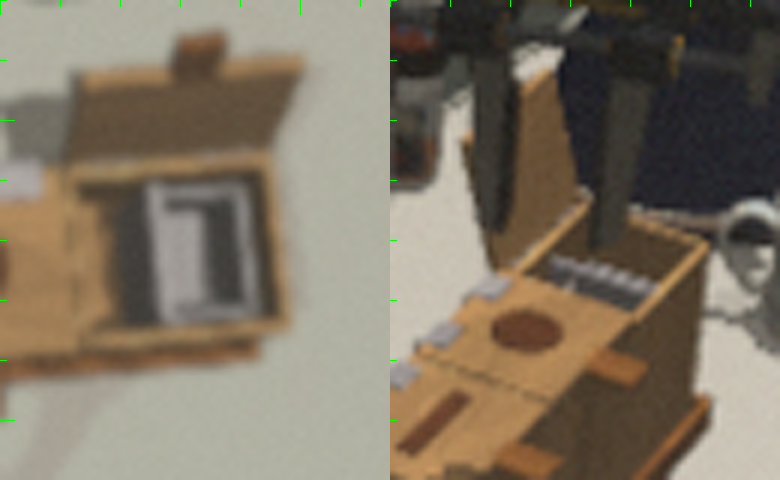

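The lid is open. The top view shows the plate's top edge centred near (326.2,222.3), and the caddy front wall's outer top edge near (342.5,221.5). Next I measure and position over the plate.

Run:
```python
from h import *
P=lambda x,y,z:ray("top",300+x/6,180+y/6,z)
print("plate mid",P(157.5,253,122),"ends",P(153,183,122),P(165,323,122))
print("front edge",P(255,249,94))
print("bin rim inner back/front", P(220,178,128),P(225,326,128),"right",P(278,250,128))
to([490,-303,200],3.247)
```

```text
plate mid [ 485.273 -305.287  122.   ] ends [ 516.342 -303.645  122.   ] [ 454.519 -308.234  122.   ]
front edge [ 490.338 -354.513   94.   ]
bin rim inner back/front [ 518.286 -332.237  128.   ] [ 453.236 -333.399  128.   ] right [ 486.848 -357.248  128.   ]
to [490, -303, 200] shift [-276.8   22.1  112.9] turn [ 0.027 -0.031 -1.304] rows>= 8.7
```

```bash
python3 -m crank '0.23 -25 2 0 0 0 -0.145; 0.23 -50 4 0 0.005 -0.005 -0.29; 0.23 -80 6 0 0.01 -0.01 -0.435; 0.23 -110 9 0 0.015 -0.015 -0.58; 0.23 -140 11 0 0.02 -0.02 -0.725'; python3 -c "
from h import *
st();to([486,-306.5,240],3.247)"
```

```text
t: 5.8
position: [431.8, -184.9, 317.8]
tcp_rot: [0.234, 0.972, 0.003, -0.007]
ft_force: [-0.1, 1.0, 0.3]
finger_gap: 0.227
t 5.8 p [ 431.814 -184.876  317.814] R [[-0.891, 0.454, 0.016], [0.454, 0.891, 0.002], [-0.013, 0.009, -1.0]] F [-0.064  0.978  0.323] gap 0.227 q [-0.662 -0.157  1.712 -0.001  1.603 -1.761]
to [486, -306.5, 240] shift [-104.7  -83.9   76. ] turn [ 0.006 -0.015 -0.577] rows>= 3.8
```

```bash
python3 -m crank '0.23 -26 -21 15 0.002 -0.004 -0.145; 0.23 -52 -42 30 0.003 -0.008 -0.29; 0.23 -78 -63 50 0.005 -0.012 -0.435; 0.23 -104.7 -84 76 0.006 -0.015 -0.577;0.23 -104.7 -84 76 0.006 -0.015 -0.577' && python3 -m crank '0.23 0 0 0 0 0 0; 0.23 0 0 0 0 0 0'
python3 - <<'E'
from h import *
st();print(yaw());to([486,-306.5,88],3.247)
t=robot.read_camera("top"); s=robot.read_camera("scene")
us=proj("scene",[486,-306,160]).astype(int); print(us)
m=np.zeros((400,780,3),np.uint8); m[:,:390]=crop(t,295,180,78,80,5)
m[:,390:]=crop(s,us[0]-39,us[1]-40,78,80,5)
cv2.imwrite("pics/m4.png",m)
E
```

```text
t: 6.3
position: [483.9, -306.9, 234.5]
tcp_rot: [-0.05, 0.999, 0.003, -0.003]
ft_force: [-0.3, 1.6, -0.4]
finger_gap: 0.23
t: 6.5
position: [485.7, -305.2, 241.4]
tcp_rot: [-0.051, 0.999, -0.0, 0.001]
ft_force: [0.3, 0.2, 0.7]
finger_gap: 0.226
t 6.5 p [ 485.704 -305.199  241.422] R [[-0.995, -0.102, -0.002], [-0.102, 0.995, -0.001], [0.002, -0.001, -1.0]] F [0.348 0.159 0.654] gap 0.226 q [-0.772  0.136  1.569  0.001  1.435 -2.445]
-3.0399115300250226
to [486, -306.5, 88] shift [  0.1  -1.2 153.4] turn [-0.001  0.002 -0.004] rows>= 3.1
[311 164]
```

View pics/m4.png

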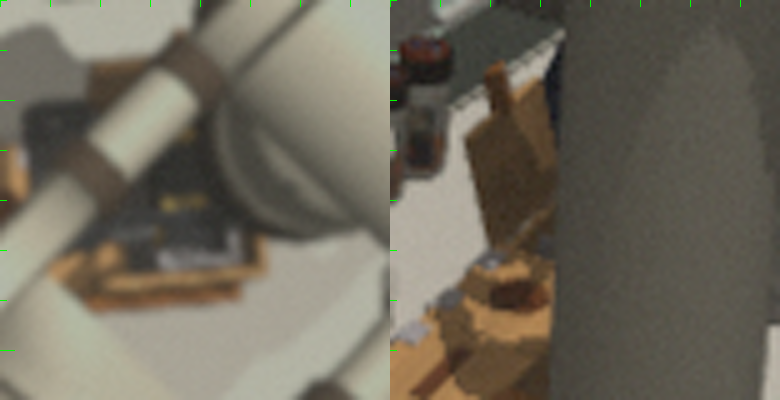

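Only the arm shows in both views here. I'll descend in steps and check force.

```bash
python3 -m crank '0.23 0 -1.8 45 0 0 0; 0.23 0 -1.8 85 0 0 0; 0.23 0 -1.8 105 0 0 0; 0.23 0 -1.8 115 0 0 0; 0.23 0 -1.8 125 0 0 0' && python3 -m crank '0.23 0 0 0 0 0 0'; python3 -c "
from h import *
st();to([486,-307,88],3.247)"
```

```text
t: 7.1
position: [486.4, -307.4, 115.9]
tcp_rot: [-0.052, 0.999, -0.001, 0.001]
ft_force: [0.4, 0.3, 0.7]
finger_gap: 0.227
t: 7.2
position: [485.8, -307.0, 115.1]
tcp_rot: [-0.052, 0.999, 0.0, 0.0]
ft_force: [-0.1, 0.3, -0.3]
finger_gap: 0.229
t 7.2 p [ 485.812 -306.989  115.133] R [[-0.995, -0.104, -0.0], [-0.104, 0.995, 0.0], [0.0, 0.0, -1.0]] F [-0.076  0.267 -0.32 ] gap 0.229 q [-0.774  0.252  1.693  0.001  1.196 -2.449]
to [486, -307, 88] shift [-0.2 -0.  27.1] turn [ 0.     0.    -0.001] rows>= 0.5
```

```bash
python3 -m crank '0.23 0 0 14 0 0 0; 0.23 0 0 28 0 0 0; 0.23 0 0 28 0 0 0' 15 && python3 -m crank '0 0 0 0 0 0 0; 0 0 0 0 0 0 0; 0 0 0 0 0 0 0; 0 0 0 0 0 0 0' ; python3 -c "
from h import *
st()"
```

```text
t: 7.5
position: [484.5, -305.9, 84.5]
tcp_rot: [-0.052, 0.999, 0.002, -0.001]
ft_force: [1.0, -0.1, -0.3]
finger_gap: 0.228
t: 7.9
position: [485.7, -307.2, 87.1]
tcp_rot: [-0.052, 0.999, 0.0, 0.0]
ft_force: [0.0, 0.0, 0.2]
finger_gap: 0.055
t 7.9 p [ 485.749 -307.215   87.145] R [[-0.995, -0.104, -0.0], [-0.104, 0.995, 0.0], [0.0, 0.0, -1.0]] F [0.043 0.034 0.208] gap 0.055 q [-0.774  0.288  1.71   0.001  1.143 -2.449]
```

The opening of 5.1 mm matches the plate and there is no side force. I'll grip harder and lift.

```bash
python3 -m crank '0 0 0 0 0 0 0; 0 0 0 -10 0 0 0; 0 0 0 -30 0 0 0; 0 0 0 -60 0 0 0; 0 0 0 -90 0 0 0' 40 && python3 -m crank '0 0 0 -40 0 0 0; 0 0 0 -75 0 0 0; 0 0 0 -75 0 0 0' ; python3 -c "
from h import *
st(); to([420,200,240],np.pi/2+.05)"
```

```text
t: 8.4
position: [485.4, -307.0, 178.2]
tcp_rot: [-0.052, 0.999, 0.001, -0.0]
ft_force: [0.6, -0.1, -1.1]
finger_gap: 0.054
t: 8.7
position: [488.0, -309.5, 259.2]
tcp_rot: [-0.052, 0.999, -0.004, 0.004]
ft_force: [0.8, 0.8, -1.0]
finger_gap: 0.052
t 8.7 p [ 487.998 -309.499  259.215] R [[-0.995, -0.104, -0.008], [-0.104, 0.995, -0.009], [0.009, -0.008, -1.0]] F [ 0.809  0.813 -0.952] gap 0.052 q [-0.775  0.129  1.542  0.001  1.459 -2.449]
to [420, 200, 240] shift [ 14.9 514.   14.5] turn [-0.     0.013  1.625] rows>= 10.8
```

```bash
python3 -m crank '0 3 43 0 0 0 0.135; 0 6 86 0 0 0 0.27; 0 9 129 0 0 0 0.405; 0 12 172 0 0 0 0.54; 0 15 215 0 0 0 0.675' ; python3 -c "
from h import *
st(); to([420,200,240],np.pi/2+.05)"
```

```text
t: 9.2
position: [447.3, -93.1, 251.0]
tcp_rot: [0.285, 0.959, 0.001, -0.001]
ft_force: [0.9, 0.2, -1.7]
finger_gap: 0.048
t 9.2 p [447.321 -93.147 251.002] R [[-0.838, 0.546, 0.002], [0.546, 0.838, 0.001], [-0.001, 0.001, -1.0]] F [ 0.903  0.165 -1.741] gap 0.048 q [-0.471 -0.181  1.862  0.001  1.462 -1.465]
to [420, 200, 240] shift [182.8 230.7  11.4] turn [-0.    -0.002  0.944] rows>= 6.3
```

```bash
python3 -m crank '0 26 33 0 0 0 0.135; 0 52 66 0 0 0 0.27; 0 78 99 0 0 0 0.405; 0 104 132 0 0 0 0.54; 0 130 165 0 0 0 0.675' ; python3 -c "
from h import *
st(); to([420,200,130],np.pi/2+.05)"
```

```text
t: 9.7
position: [428.2, 109.1, 251.3]
tcp_rot: [0.577, 0.817, 0.0, -0.0]
ft_force: [0.3, 0.5, -0.8]
finger_gap: 0.053
t 9.7 p [428.212 109.077 251.335] R [[-0.334, 0.942, 0.001], [0.942, 0.334, -0.0], [-0.001, 0.001, -1.0]] F [ 0.303  0.524 -0.779] gap 0.053 q [-0.026 -0.225  1.898  0.001  1.469 -0.367]
to [420, 200, 130] shift [ 88.3  22.7 121.4] turn [-0.001 -0.001  0.291] rows>= 3.0
```

```bash
python3 -m crank '0 22 6 30 0 0 0.1; 0 44 11 60 0 0 0.2; 0 66 17 90 0 0 0.291; 0 88.3 22.7 121 0 0 0.291; 0 88.3 22.7 141 0 0 0.291' && python3 -m crank '0 0 0 10 0 0 0; 0 0 0 20 0 0 0; 0 0 0 28 0 0 0; 0 0 0 34 0 0 0; 0 0 0 34 0 0 0'
python3 - <<'E'
from h import *
st(); print(yaw())
t=robot.read_camera("top"); s=robot.read_camera("scene")
us=proj("scene",[400,200,50]).astype(int); ut=proj("top",[400,200,50]).astype(int);print(us,ut)
m=np.zeros((400,780,3),np.uint8); m[:,:390]=crop(t,ut[0]-39,ut[1]-40,78,80,5)
m[:,390:]=crop(s,us[0]-39,us[1]-40,78,80,5)
cv2.imwrite("pics/m5.png",m)
E
```

```text
t: 10.2
position: [418.0, 200.0, 108.0]
tcp_rot: [0.686, 0.727, -0.001, -0.002]
ft_force: [-0.1, -0.3, -1.1]
finger_gap: 0.053
t: 10.7
position: [420.6, 198.0, 76.9]
tcp_rot: [0.688, 0.726, 0.0, -0.0]
ft_force: [-0.3, -0.2, -1.9]
finger_gap: 0.051
t 10.7 p [420.59  198.009  76.929] R [[-0.055, 0.999, 0.001], [0.999, 0.055, -0.0], [-0.0, 0.001, -1.0]] F [-0.263 -0.177 -1.94 ] gap 0.051 q [0.179 0.032 2.024 0.001 1.085 0.124]
1.625330652305839
[229 292] [141 252]
```

View pics/m5.png

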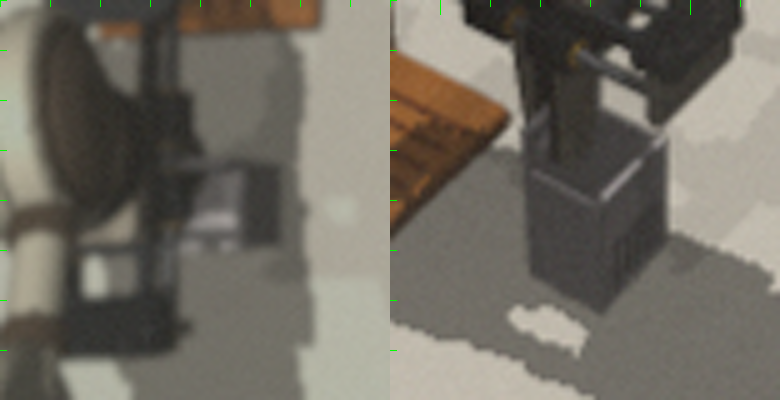

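The scene crop shows the caddy upright, just above the worktop. I'll lower it gently.

```bash
python3 -m crank '0 0 0 1.5 0 0 0; 0 0 0 2.5 0 0 0; 0 0 0 3.5 0 0 0; 0 0 0 3.5 0 0 0'; python3 -m crank '0 0 0 0.5 0 0 0; 0 0 0 1 0 0 0; 0 0 0 1 0 0 0'
```

```text
t: 11.2
position: [420.6, 198.3, 73.7]
tcp_rot: [0.687, 0.726, 0.0, -0.0]
ft_force: [-1.0, 0.1, -1.8]
finger_gap: 0.057
t: 11.5
position: [420.8, 198.4, 73.1]
tcp_rot: [0.687, 0.726, 0.0, -0.0]
ft_force: [-1.6, 0.7, 1.4]
finger_gap: 0.049
```

```bash
python3 -m crank '0.2 0 0 0 0 0 0; 0.2 0 0 0 0 0 0; 0.2 0 0 0 0 0 0; 0.2 0 0 0 0 0 0; 0.2 0 0 0 0 0 0'; python3 -m crank '0.2 0 0 -20 0 0 0; 0.2 0 0 -60 0 0 0; 0.2 0 0 -100 0 0 0; 0.5 0 0 -140 0 0 0; 0.8 0 0 -140 0 0 0.145';  python3 -c "
from h import *
st(); print(yaw())"
```

```text
t: 12.0
position: [420.7, 198.3, 72.7]
tcp_rot: [0.687, 0.726, 0.0, -0.0]
ft_force: [-0.4, -0.2, 0.6]
finger_gap: 0.203
t: 12.5
position: [424.2, 199.0, 219.2]
tcp_rot: [0.739, 0.674, 0.005, 0.003]
ft_force: [0.3, 1.1, -1.1]
finger_gap: 0.354
t 12.5 p [424.229 198.988 219.189] R [[0.092, 0.996, 0.004], [0.996, -0.092, 0.011], [0.012, 0.003, -1.0]] F [ 0.317  1.144 -1.089] gap 0.354 q [ 0.179 -0.139  1.887  0.001  1.381  0.272]
1.478385971639801
```

```bash
python3 -m crank '0.9 -35 -14 -12 0 0 0.145; 0.9 -70 -28 -24 0 0 0.29; 0.9 -105 -42 -36 0 0 0.435; 0.9 -140 -55 -48 0 0 0.58; 0.9 -176 -68 -60 0 0 0.725'; python3 -m crank '0.9 0 0 0 0 0 0.145; 0.9 0 0 0 0 0 0.29; 0.9 0 0 0 0 0 0.435; 0.9 0 0 0 0 0 0.58; 0.9 0 0 0 0 0 0.7'
python3 - <<'E'
from h import *
st(); print(yaw())
t=robot.read_camera("top"); s=robot.read_camera("scene")
cv2.imwrite("pics/top6.png",t[:,:,::-1]);cv2.imwrite("pics/scene6.png",s[:,:,::-1])
us=proj("scene",[400,200,50]).astype(int); ut=proj("top",[440,210,50]).astype(int);print(us-[32,50],ut-[32,50])
m=np.zeros((600,780,3),np.uint8); m[:,:390]=crop(t,ut[0]-32,ut[1]-50,65,100,6)
m[:,390:]=crop(s,us[0]-32,us[1]-50,65,100,6)
cv2.imwrite("pics/m6.png",m)
E
```

```text
t: 13.0
position: [336.2, 28.1, 273.1]
tcp_rot: [0.93, 0.367, 0.0, 0.0]
ft_force: [-0.1, 0.3, 1.0]
finger_gap: 0.787
t: 13.5
position: [337.1, 29.0, 272.6]
tcp_rot: [1.0, 0.025, 0.0, -0.0]
ft_force: [0.1, 0.0, -0.1]
finger_gap: 0.901
t 13.5 p [337.076  28.957 272.65 ] R [[0.999, 0.05, 0.0], [0.05, -0.999, -0.001], [0.0, 0.001, -1.0]] F [ 0.127  0.036 -0.077] gap 0.901 q [-0.277 -0.558  2.096  0.001  1.604  1.243]
0.05030112409460697
[197 242] [106 187]
```

View pics/m6.png

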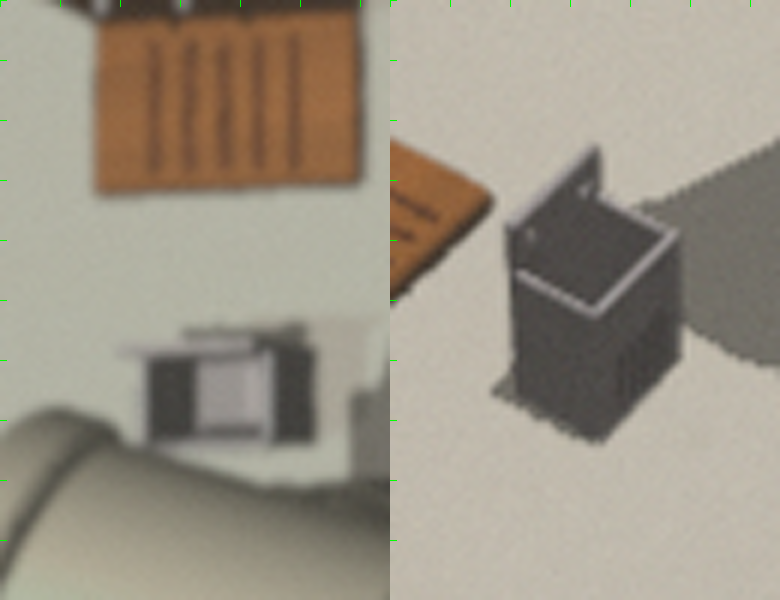

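The caddy stands upright on its own. In the top crop the plate's top edge runs (120,350)-(252,342) and the front rim corners are (138,445) and (273,442). In the scene crop the plate's top corners are (508,226) and (598,150), and the rim corners are (597,313) and (678,235).

Run:
```python
from h import *
T=lambda x,y,z:ray("top",106+x/6,187+y/6,z); S=lambda x,y,z:ray("scene",197+(x-390)/6,242+y/6,z)
def rep(n,a,b):
    d=a-b; print(n,a,b,"mid",(a+b)/2,"len",np.linalg.norm(d),"yaw",np.arctan2(-d[0],d[1]))
rep("top plate",T(121,350,108),T(252,343,108))
rep("top front rim",T(138,446,80),T(274,442,80))
rep("top rim? sides",T(274,346,80),T(274,442,80))
rep("scene plate",S(508,226,108),S(599,149,108))
rep("scene front rim",S(597,314,80),S(679,235,80))
rep("scene bottom front",S(598,441,0),S(680,358,0))
rep("stand base front top",T(96,192,15),T(362,184,15))
```

```text
top plate [417.102 223.046 108.   ] [421.004 165.676 108.   ] mid [419.053 194.361 108.   ] len 57.50293366409578 yaw 0.06790376731926057
top front rim [375.056 222.094  80.   ] [377.694 161.189  80.   ] mid [376.375 191.642  80.   ] len 60.96247914232671 yaw 0.04328487852547011
top rim? sides [420.573 163.767  80.   ] [377.694 161.189  80.   ] mid [399.133 162.478  80.   ] len 42.956915141279616 yaw -1.5107485513163343
scene plate [419.17  226.654 108.   ] [418.955 168.162 108.   ] mid [419.063 197.408 108.   ] len 58.492397288184684 yaw -0.0036667707457972254
scene front rim [375.32  221.784  80.   ] [377.05  165.325  80.   ] mid [376.185 193.555  80.   ] len 56.48611193669479 yaw 0.030628982557974103
scene bottom front [376.27  222.625   0.   ] [378.175 163.836   0.   ] mid [377.222 193.23    0.   ] len 58.81980411413746 yaw 0.03237998099339132
stand base front top [495.271 272.705  15.   ] [501.149 143.968  15.   ] mid [498.21  208.337  15.   ] len 128.87145187960158 yaw 0.04562890456700453
```

```bash
python3 -c "
from h import *
to([399,194,150],.05)"
```

```text
to [399, 194, 150] shift [  70.9 -161.2  122.7] turn [-0.001 -0.     0.006] rows>= 4.3
```

```bash
python3 -m crank '0.9 18 -40 20 0 0 0; 0.9 36 -80 40 0 0 0; 0.9 54 -120 60 0 0 0; 0.9 71 -161 90 0 0 0; 0.9 71 -161 122 0 0 0'; python3 -m crank '0.9 0 0 0 0 0 0; 0.9 0 0 0 0 0 0';python3 -c "
from h import *
st();to([399,194,41],.05)"
```

```text
t: 14.1
position: [400.4, 197.5, 150.6]
tcp_rot: [0.999, 0.032, 0.002, -0.001]
ft_force: [-0.1, -0.5, 0.2]
finger_gap: 0.901
t: 14.3
position: [398.7, 193.5, 151.0]
tcp_rot: [1.0, 0.029, -0.0, -0.0]
ft_force: [0.5, -0.1, 0.4]
finger_gap: 0.9
t 14.3 p [398.673 193.539 150.97 ] R [[0.998, 0.058, -0.001], [0.058, -0.998, -0.0], [-0.001, 0.0, -1.0]] F [ 0.466 -0.062  0.38 ] gap 0.9 q [ 0.178 -0.134  2.022  0.     1.255  1.691]
to [399, 194, 41] shift [  0.5  -0.4 110. ] turn [-0.     0.001  0.008] rows>= 2.2
```

```bash
python3 -m crank '0.9 0.5 -0.4 35 0 0 0.006; 0.9 0.5 -0.4 70 0 0 0.006; 0.9 0.5 -0.4 95 0 0 0.006; 0.9 0.5 -0.4 110 0 0 0.006; 0.9 0.5 -0.4 110 0 0 0.006' 8; python3 -m crank '0.6 0 0 0 0 0 0; 0.6 0 0 0 0 0 0; 0.6 0 0 0 0 0 0; 0.6 0 0 0 0 0 0'; python3 -m crank '0.5 0 0 0 0 0 0; 0.5 0 0 0 0 0 0' 30;python3 -c "
from h import *
st()
print(yaw())"
```

```text
t: 14.8
position: [399.6, 193.4, 41.0]
tcp_rot: [1.0, 0.025, -0.0, -0.0]
ft_force: [-0.0, 0.4, 0.8]
finger_gap: 0.902
t: 15.2
position: [401.0, 194.6, 42.3]
tcp_rot: [1.0, 0.025, 0.002, -0.001]
ft_force: [-0.8, -0.4, 7.2]
finger_gap: 0.654
t: 15.4
position: [401.0, 194.5, 42.3]
tcp_rot: [1.0, 0.025, 0.002, -0.0]
ft_force: [-1.2, 0.1, 7.8]
finger_gap: 0.653
t 15.4 p [400.961 194.546  42.331] R [[0.999, 0.05, 0.003], [0.05, -0.999, -0.001], [0.003, 0.001, -1.0]] F [-1.182  0.117  7.78 ] gap 0.653 q [0.179 0.041 2.096 0.    1.001 1.699]
0.05037317379501335
```

```bash
python3 -m crank '0.5 0 0 -8 0 0 0; 0.5 0 0 -30 0 0 0; 0.5 0 0 -60 0 0 0; 0.5 0 0 -60 0 0 0'
python3 - <<'E'
from h import *
st(); print(yaw())
t=cv2.imread("pics/top0.png").astype(float)[:,:,0]; s=cv2.imread("pics/scene0.png").astype(float)[:,:,0]
t6=cv2.imread("pics/top6.png").astype(float)[:,:,0];s6=cv2.imread("pics/scene6.png").astype(float)[:,:,0]
def cen(im,u0,u1,v0,v1):
    a=im[v0:v1,u0:u1]; w=np.clip(a-np.median(a)-25,0,None); V,U=np.mgrid[v0:v1,u0:u1]; return np.array([(w*U).sum(),(w*V).sum()])/w.sum()
for tt,ss in((t,s),(t6,s6)):
  L=[];
  for (a,b) in(((118,129,181,192),(163,176,243,252)),((131,142,181,192),(173,186,235,245))):
    p1,p2=cen(tt,*a),cen(ss,*b); X=tri(p1,p2); print(p1,p2,X,"top@133.5",ray("top",*p1,133.5),"scene@",ray("scene",*p2,133.5)); L.append(X)
  d=L[0]-L[1]; print("mid",(L[0]+L[1])/2,"sep",np.linalg.norm(d),"yaw",np.arctan2(-d[0],d[1]))
print(t[180:193,119:128].astype(int)); print(s[243:252,164:176].astype(int))
E
```

```text
t: 15.8
position: [402.5, 194.9, 104.6]
tcp_rot: [1.0, 0.025, 0.004, -0.001]
ft_force: [0.8, -0.6, -1.0]
finger_gap: 0.647
t 15.8 p [402.459 194.884 104.624] R [[0.999, 0.05, 0.008], [0.05, -0.999, -0.002], [0.008, 0.002, -1.0]] F [ 0.777 -0.6   -1.047] gap 0.647 q [ 0.179 -0.067  2.06   0.001  1.141  1.699]
0.050299715808326505
[120.592 188.064] [169.704 246.944] [566.869 237.943 142.032] top@133.5 [566.131 239.449 133.5  ] scene@ [577.199 232.556 133.5  ]
[136.15  184.847] [178.789 239.416] [575.805 198.718 136.818] top@133.5 [575.428 199.105 133.5  ] scene@ [579.974 196.518 133.5  ]
mid [571.337 218.33  139.425] sep 40.56669881122729 yaw 0.22399935059962706
[120.563 188.116] [169.72  246.944] [566.728 237.984 142.134] top@133.5 [565.992 239.517 133.5  ] scene@ [577.166 232.53  133.5  ]
[136.131 184.858] [178.805 239.407] [575.747 198.73  136.896] top@133.5 [575.397 199.153 133.5  ] scene@ [579.967 196.467 133.5  ]
mid [571.238 218.357 139.515] sep 40.61596348533512 yaw 0.22582920048326557
[[ 58  58  60  61  62  61  60  57  57]
 [ 55  58  61  66  67  61  56  51  55]
 [ 51  55  75  
[... 174 characters left out ...]
  44]
 [ 48  55  90 120 112  78  51  45  46]
 [ 68  62  85 111 101  70  48  48  44]
 [106  88  82  91  82  60  49  47  49]
 [140 122  99  78  64  50  51  53  53]
 [156 144 122  84  63  56  58  58  58]
 [160 155 132  91  65  61  61  62  62]]
[[ 50  48  43  43  34  36  29  34  32  31  34  37]
 [ 50  46  39  36  42  28  31  33  32  35  37  38]
 [ 41  40  35  49  62  48  34  37  34  34  38  37]
 [ 40  39  46  84 119 117  80  47  35  32  38  43]
 [ 32  36  50  75 106 119 113 115 110  47  39  36]
 [ 33  38  49  58  58  74  90 104 102  39  29  32]
 [ 34  31  34  41  40  39  50  56  60  36  37  33]
 [ 33  37  37  40  36  34  35  37  37  34  40  36]
 [ 32  34  36  35  27  35  32  34  38  37  37  37]]
```

Run:
```python
from h import *
L=[]
for p1,p2 in(((122.5,185.5),(169.7,246.94)),((136.15,184.85),(178.8,239.41))):
    X=tri(p1,p2); L.append(X); print(X,"top@133.5",ray("top",*p1,133.5),"scene@",ray("scene",*p2,133.5))
d=L[0]-L[1]; print("mid",(L[0]+L[1])/2,"sep",np.linalg.norm(d),"yaw",np.arctan2(-d[0],d[1]))
for z in(108,80): print(z)
to([535,212,75],.05)
```

```text
[573.414 234.459 136.557] top@133.5 [573.089 234.929 133.5  ] scene@ [577.219 232.55  133.5  ]
[575.786 198.705 136.845] top@133.5 [575.42  199.106 133.5  ] scene@ [579.969 196.483 133.5  ]
mid [574.6   216.582 136.701] sep 35.83389108589932 yaw 0.06622810235909667
108
80
to [535, 212, 75] shift [133.  -10.4  30.7] turn [-0.002 -0.008  0.   ] rows>= 2.7
```

Run:
```python
from h import *
T=lambda x,y:(106+x/6-.42,187+y/6-.42); S=lambda x,y:(197+(x-390)/6-.42,242+y/6-.42)
for n,a,b in(("plateL",T(121,349),S(508,226)),("plateR",T(252,342),S(599,149)),("rimFL",T(138,446),S(597,314)),("rimFR",T(274,442),S(679,235))):
    print(n,tri(a,b))
c=np.array([399.2,194.5]);x=np.array([.9988,.05]);y=np.array([-.05,.9988])
for n,u,v in(("plateL",21.5,30),("plateR",21.5,-30),("FL",-24,30),("FR",-24,-30)): print(n,c+u*x+v*y)
```

```text
plateL [419.875 225.308 107.495]
plateR [422.124 166.934 106.795]
rimFL [376.083 222.634  81.774]
rimFR [379.323 163.244  78.229]
plateL [419.174 225.539]
plateR [422.174 165.611]
FL [373.729 223.264]
FR [376.729 163.336]
```

```bash
python3 -m crank '0.5 30 -3 0 0 0 0; 0.5 65 -7 0 0 0 0; 0.5 100 -10 10 0 -0.004 0; 0.5 128 -12.7 21.5 0 -0.008 0; 0.5 128 -12.7 21.5 0 -0.008 0';python3 -m crank '0.5 0 0 0 0 0 0; 0.5 0 0 0 0 0 0'
python3 - <<'E'
from h import *
x=st(); print(yaw()); to([530,214,83],.052)
s=robot.read_camera("scene"); cv2.imwrite("pics/scene7.png",s[:,:,::-1])
us=proj("scene",[555,215,125]).astype(int); print(us-[30,30])
m=crop(s,us[0]-30,us[1]-30,60,60,10); cv2.imwrite("pics/m7.png",m)
# predictions
p=x["position"]; a=yaw(); X=np.array([np.cos(a),np.sin(a),0]); Y=np.array([-np.sin(a),np.cos(a),0])
for sgn in(1,-1):
    hole=p+19.7*X+18*sgn*Y+[0,0,51.7]; tip=np.array([566,215.8,135])+18*sgn*np.array([-.052,1,0])
    print("hole",proj("scene",hole),"tip",proj("scene",tip),"corner",proj("scene",p+19.7*X+30*sgn*Y+[0,0,65.7]))
E
```

```text
t: 16.3
position: [527.4, 212.9, 76.0]
tcp_rot: [1.0, 0.025, -0.006, 0.0]
ft_force: [-1.1, 0.2, -1.6]
finger_gap: 0.649
t: 16.5
position: [525.4, 213.3, 78.9]
tcp_rot: [1.0, 0.025, -0.005, -0.0]
ft_force: [-0.3, 0.2, -1.7]
finger_gap: 0.65
t 16.5 p [525.42  213.333  78.946] R [[0.999, 0.05, -0.009], [0.05, -0.999, -0.0], [-0.009, 0.0, -1.0]] F [-0.288  0.25  -1.693] gap 0.65 q [0.172 0.287 1.729 0.002 1.134 1.691]
0.050321659244626074
to [530, 214, 83] shift [ 4.6 -0.4 -4.1] turn [-0.     0.009 -0.002] rows>= 0.1
[150 219]
hole [178.818 253.039] tip [172.57  248.715] corner [175.172 251.606]
hole [188.071 245.484] tip [181.887 241.258] corner [190.709 239.055]
```

View pics/m7.png

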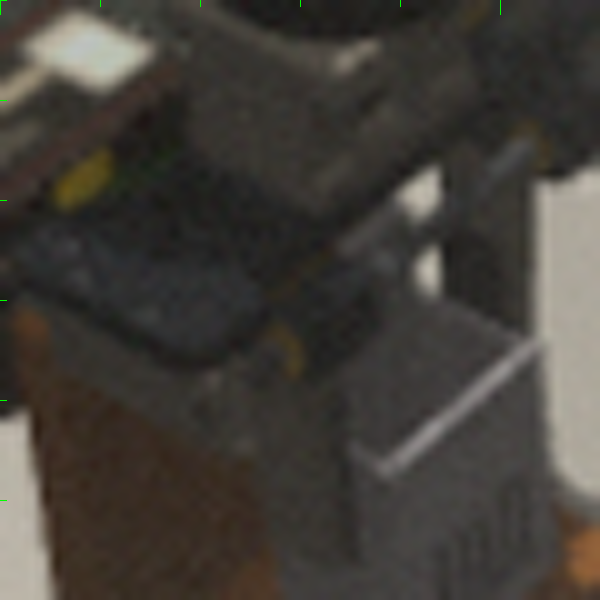

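The body and finger hide the pins from this view, so insertion goes by position and force.

```bash
python3 -m crank '0.5 4.6 -0.4 -4 0 0.011 -0.002; 0.5 4.6 -0.4 -4 0 0.011 -0.002; 0.5 4.6 -0.4 -4 0 0.011 -0.002';python3 -m crank '0.5 0 0 0 0 0 0; 0.5 0 0 0 0 0 0'; python3 -c "
from h import *
st(); print(yaw()); to([536,214.3,83],.052)"
```

```text
t: 16.85
position: [531.5, 214.1, 84.0]
tcp_rot: [1.0, 0.026, 0.002, -0.0]
ft_force: [0.3, 0.1, -2.4]
finger_gap: 0.652
t: 17.05
position: [531.2, 214.0, 83.3]
tcp_rot: [1.0, 0.026, 0.002, -0.0]
ft_force: [-0.3, -0.4, -1.0]
finger_gap: 0.65
t 17.05 p [531.217 213.976  83.25 ] R [[0.999, 0.052, 0.003], [0.052, -0.999, -0.001], [0.003, 0.001, -1.0]] F [-0.318 -0.373 -1.034] gap 0.65 q [0.172 0.286 1.722 0.    1.131 1.691]
0.052016699025187976
to [536, 214.3, 83] shift [ 4.8 -0.1  0.3] turn [-0.001 -0.003  0.   ] rows>= 0.1
```

```bash
python3 -m crank '0.5 3 0 0 0 0 0; 0.5 6 0 0 0 0 0; 0.5 9 0 0 0 0 0; 0.5 9 0 0 0 0 0';python3 -m crank '0.5 1.5 0 0 0 0 0; 0.5 3 0 0 0 0 0; 0.5 4.5 0 0 0 0 0; 0.5 4.5 0 0 0 0 0; 0.5 4.5 0 0 0 0 0';python3 -m crank '0.5 1.5 0 0 0 0 0; 0.5 3 0 0 0 0 0; 0.5 3 0 0 0 0 0; 0.5 3 0 0 0 0 0'
```

```text
t: 17.45
position: [540.9, 214.4, 83.3]
tcp_rot: [1.0, 0.026, 0.002, -0.0]
ft_force: [0.9, -0.7, -1.8]
finger_gap: 0.651
t: 17.95
position: [544.8, 214.7, 83.3]
tcp_rot: [1.0, 0.026, 0.002, -0.0]
ft_force: [-0.2, -0.2, -1.2]
finger_gap: 0.647
t: 18.35
position: [547.8, 214.9, 83.3]
tcp_rot: [1.0, 0.026, 0.002, -0.0]
ft_force: [0.4, -0.1, -2.1]
finger_gap: 0.649
```

```bash
python3 -m crank '0.5 1.5 0 0.2 0 0 0; 0.5 3 0 0.5 0 0 0; 0.5 3 0 0.5 0 0 0; 0.5 3 0 0.5 0 0 0';python3 -m crank '0.5 1.5 0 0.2 0 0 0; 0.5 3 0 0.5 0 0 0; 0.5 3 0 0.5 0 0 0; 0.5 3 0 0.5 0 0 0';python3 -m crank '0.5 1.5 0 0.2 0 0 0; 0.5 3 0 0.5 0 0 0; 0.5 3 0 0.5 0 0 0; 0.5 3 0 0.5 0 0 0'
```

```text
t: 18.75
position: [550.8, 215.0, 82.8]
tcp_rot: [1.0, 0.026, 0.002, -0.0]
ft_force: [-0.6, 0.1, -0.8]
finger_gap: 0.653
t: 19.15
position: [553.8, 215.2, 82.3]
tcp_rot: [1.0, 0.026, 0.002, -0.0]
ft_force: [0.3, 0.5, -2.9]
finger_gap: 0.648
t: 19.55
position: [556.8, 215.3, 81.8]
tcp_rot: [1.0, 0.026, 0.002, -0.0]
ft_force: [0.5, 0.3, -1.3]
finger_gap: 0.647
```

```bash
python3 -m crank '0.5 1 0 0 0 0 0; 0.5 2 0 0 0 0 0; 0.5 2 0 0 0 0 0';python3 -m crank '0.5 0.7 0 0 0 0 0; 0.5 1.5 0 0 0 0 0; 0.5 1.5 0 0 0 0 0'; python3 -m crank '0.5 0.7 0 0 0 0 0; 0.5 1.5 0 0 0 0 0; 0.5 1.5 0 0 0 0 0'
```

```text
t: 19.85
position: [559.0, 215.4, 81.9]
tcp_rot: [1.0, 0.026, 0.002, -0.0]
ft_force: [-0.4, -0.1, -1.0]
finger_gap: 0.647
t: 20.15
position: [560.4, 215.5, 81.9]
tcp_rot: [1.0, 0.026, 0.002, -0.0]
ft_force: [-0.3, -0.2, -0.3]
finger_gap: 0.648
t: 20.45
position: [560.5, 215.6, 81.7]
tcp_rot: [1.0, 0.026, 0.0, -0.0]
ft_force: [-4.5, -1.1, 1.8]
finger_gap: 0.652
```

Contact comes at 560.5, where the board was predicted. I'll lower the caddy onto the pins and watch for support force.

```bash
python3 -m crank '0.5 -1 0 1 0 0 0; 0.5 -1 0 2 0 0 0; 0.5 -1 0 2 0 0 0; 0.5 -1 0 2 0 0 0';python3 -m crank '0.5 0 0 1 0 0 0; 0.5 0 0 1 0 0 0; 0.5 0 0 1 0 0 0'; python3 -m crank '0.5 0 0 1 0 0 0; 0.5 0 0 1 0 0 0; 0.5 0 0 1 0 0 0'
```

```text
t: 20.85
position: [560.6, 215.6, 79.6]
tcp_rot: [1.0, 0.026, 0.001, -0.0]
ft_force: [-1.2, 0.6, -2.1]
finger_gap: 0.65
t: 21.15
position: [560.6, 215.6, 78.8]
tcp_rot: [1.0, 0.026, 0.001, -0.0]
ft_force: [-3.8, 0.6, 0.9]
finger_gap: 0.653
t: 21.45
position: [560.6, 215.6, 78.6]
tcp_rot: [1.0, 0.026, 0.001, -0.0]
ft_force: [-5.9, -0.5, 5.2]
finger_gap: 0.649
```

Vertical support begins at z 78.7, as expected for the pins. Now I release.

```bash
python3 -m crank '0.5 -0.5 0 -1 0 0 0; 0.72 -0.5 0 -1 0 0 0; 0.8 -0.5 0 -1 0 0 0; 0.9 -0.5 0 -1 0 0 0; 0.9 -0.5 0 -1 0 0 0' 5 ;python3 -m crank '0.9 0 0 0 0 0 0; 0.9 0 0 -20 0 0 0; 0.9 0 0 -60 0 0 0; 0.9 0 0 -100 0 0 0; 0.9 0 0 -140 0 0 0'; python3 -m crank '0.9 -40 0 -20 0 0 0; 0.9 -80 30 -20 0 0 0; 0.9 -120 75 -20 0 0 0; 0.9 -160 120 -20 0 0 0; 0.9 -180 150 -20 0 0 0';  python3 - <<'E'
from h import *
x=st()
s=robot.read_camera("scene"); t=robot.read_camera("top"); cv2.imwrite("pics/scene8.png",s[:,:,::-1]); cv2.imwrite("pics/top8.png",t[:,:,::-1])
us=proj("scene",[565,215,100]).astype(int); ut=proj("top",[565,215,100]).astype(int); print(us-[32,40],ut-[32,40])
m=np.zeros((480,780,3),np.uint8); m[:,:390]=crop(t,ut[0]-32,ut[1]-40,65,80,6); m[:,390:]=crop(s,us[0]-32,us[1]-40,65,80,6)
cv2.imwrite("pics/m8.png",m)
E
```

```text
t: 21.95
position: [560.6, 215.5, 79.0]
tcp_rot: [1.0, 0.026, 0.002, -0.0]
ft_force: [-0.6, -0.5, 0.2]
finger_gap: 0.898
t: 22.45
position: [559.6, 215.3, 220.2]
tcp_rot: [1.0, 0.026, 0.002, -0.0]
ft_force: [1.1, 0.4, -0.0]
finger_gap: 0.901
t: 22.95
position: [389.8, 60.8, 238.1]
tcp_rot: [1.0, 0.027, 0.002, -0.0]
ft_force: [0.7, -1.4, 0.3]
finger_gap: 0.902
t 22.95 p [389.817  60.771 238.105] R [[0.999, 0.054, 0.004], [0.054, -0.999, -0.0], [0.004, 0.0, -1.0]] F [ 0.668 -1.357  0.253] gap 0.902 q [-0.155 -0.364  2.033  0.001  1.469  1.362]
[146 214] [101 150]
```

View pics/m8.png

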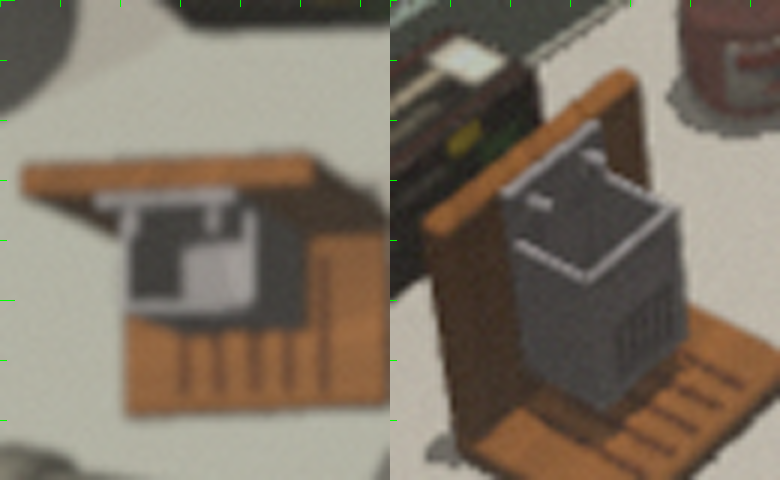

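Both pins show through the plate, at (540,202) and (595,157) in the scene crop, and the caddy sits upright against the board. A final numeric check, then hand in.

```bash
python3 -m crank '0.9 0 0 0 0 0 0; 0.9 0 0 0 0 0 0; 0.9 0 0 0 0 0 0'
python3 - <<'E'
from h import *
T=lambda x,y:(101+x/6-.42,150+y/6-.42); S=lambda x,y:(146+(x-390)/6-.42,214+y/6-.42)
print("plate corners",tri(T(95,198),S(504,192)),tri(T(237,192),S(600,124)),"expect z~143.5, x~579")
a=cv2.imread("pics/top0.png").astype(int);b=robot.read_camera("top")[:,:,::-1].astype(int);c=cv2.imread("pics/top8.png").astype(int)
for n,(u0,u1,v0,v1) in dict(lids=(238,310,208,250),jar=(195,230,145,178),mug=(370,415,215,257),caddy=(105,150,178,215)).items(): print(n,"vs start",np.abs(a-b)[v0:v1,u0:u1].mean().round(1),"vs prev",np.abs(c-b)[v0:v1,u0:u1].mean().round(1))
E
```

```text
t: 23.35
position: [391.9, 62.4, 238.3]
tcp_rot: [1.0, 0.027, 0.002, -0.0]
ft_force: [-0.1, 0.1, -0.1]
finger_gap: 0.898
plate corners [578.658 246.717 147.142] [582.489 186.151 143.377] expect z~143.5, x~579
lids vs start 3.2 vs prev 1.6
jar vs start 2.3 vs prev 1.2
mug vs start 2.0 vs prev 1.3
caddy vs start 13.8 vs prev 1.4
```

```bash
python3 -c "
from station import robot
print(robot.sign_off())"
```

```text
the job is handed in; nothing more can be done
None
```

I opened the two-dots lid, stood the caddy upright on the worktop, took it again by its sides, and hung it on both pins. I handed the job in at about 23 s; no verdict is reported.

- **Lid:** I swung it by its tab to roughly 1.9 rad, judged from the arm's path. A picture afterwards showed it well open.
- **Caddy on the worktop:** after I let go, a picture showed it standing upright and clear of the fingers.
- **Hanging:** the arm and gripper hid the pins during insertion, so I went by position and force. The caddy met the board where expected and took support on the pins about 1 mm higher than predicted.
- **Final picture:** both pins show through the plate, with the caddy upright and against the board. It did not move between the last two pictures.
- **Other objects:** the image areas of the disc and bar lids, the jam jar and the mug match the start picture. The arm touched nothing and read about 0 N at the end.

**One disagreement:** the plate's top corners measured 147.1 mm (left) and 143.4 mm (right) high, against 143.5 mm expected. I put the left one down to imprecise pixel picking and did not measure it again. I also did not measure the distance from holes to pin seats directly, or how flat the back lies on the board.

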